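Put the forming dies away in the sloping die block

TASK

Put the three steel dies from the cork pad into the sloping wooden die block, one at a time, each foot first into the pocket of its own size so that it drops fully home; the face slopes, so bring each die in square to it. Then slide the metal keeper plate all the way down over the pockets by its tab. Leave the jar, the pliers and the copper bangle where they are.

Things in the scene. Friction and masses are not known exactly. Their poses are not given: they have to be found in the camera images.
- die_small: the smallest steel forming die: a plain round slug 18 mm in diameter and 30 mm tall, the top rim bevelled (over the top 3 mm), standing upright on the cork pad. Origin at the centre of its flat foot, z = its axis, up through the bevelled top
- die_medium: the middle-sized steel forming die: a plain round slug 24 mm in diameter and 30 mm tall, the top rim bevelled (over the top 3 mm), standing upright on the cork pad. Origin at the centre of its flat foot, z = its axis, up through the bevelled top
- die_large: the largest steel forming die: a plain round slug 30 mm in diameter and 30 mm tall, the top rim bevelled (over the top 3 mm), standing upright on the cork pad. Origin at the centre of its flat foot, z = its axis, up through the bevelled top
- block_hole0 (a point): centre of the mouth of the smallest round pocket, 21.5 mm across, 32 mm deep, rim chamfered 1.5 mm, in the block's sloping face. z = straight out of the pocket, square to the face (29 degrees off vertical, leaning toward the low front edge); x = up the slope; y = along the row. Pockets in one row at y: small -52, medium -3, large +52 mm
- block_hole1 (a point): centre of the mouth of the middle-sized round pocket, 27.5 mm across, 32 mm deep, rim chamfered 1.5 mm, in the block's sloping face. z = straight out of the pocket, square to the face (29 degrees off vertical, leaning toward the low front edge); x = up the slope; y = along the row. Pockets in one row at y: small -52, medium -3, large +52 mm
- block_hole2 (a point): centre of the mouth of the largest round pocket, 33.5 mm across, 32 mm deep, rim chamfered 1.5 mm, in the block's sloping face. z = straight out of the pocket, square to the face (29 degrees off vertical, leaning toward the low front edge); x = up the slope; y = along the row. Pockets in one row at y: small -52, medium -3, large +52 mm
- block: sloping wooden die block, 145 mm up the slope (x), 200 mm wide (y), 40 mm thick (z), fixed on a stand. Origin: centre of its underside; z square to the sloping face, which is at z = 40 mm; x up the slope. Low edge roughly toward the robot, high edge about 117 mm above the bench. Pocket row at x = -30 mm. Guide rails 9 mm high along x at y = +-90 mm beside the upper part of the face
- keeper (a joint): how far (m) the aluminium keeper plate (50 mm along the slope, 168 mm wide, 4 mm thick, 1.5 mm above the face) is slid up the slope: 0 = fully closed, centred over the pocket row; 0.06 = fully open. Starts open, stays where it is left, slides with about 3 N. A die standing proud of the face blocks it
- tab (a point): centre of the top of the keeper plate's tab, an upright steel block 14 mm along the slope (x), 20 mm wide (y), standing 28 mm above the plate in its middle; the tab's top is 33.5 mm above the block's face. Axes as for the block
- pad: cork pad, 140 x 250 mm, 5 mm thick, fixed on the bench. Origin at the centre of its underside
- jar: closed amber glass jar, 60 mm in diameter, 75 mm tall, to be left alone. Origin at the centre of its underside
- bangle: copper bangle lying flat, 68 mm outside, 18 mm high, to be left alone. Origin at the centre of its underside
- pliers: small pliers lying flat, 135 mm long along x, 12 mm thick, to be left alone. Origin under the pivot
Things that resemble listed ones, but are neither listed nor needed, are in the scene too. Leave any black or blue look-alike of the die_large alone. Leave any blue or pink look-alike of the die_medium alone.

How it is judged (in metres and radians):
On the way, in this order (a step that is already met when the one before it is completed fails the run):
1. all three dies are home in the pockets of their own size (z of die_small in the frame of block_hole0 between -0.036 and -0.029 m and angle between the z axis of die_small and the z axis of block_hole0, either way round below 0.2 rad and x of die_small in the frame of block_hole0 between -0.006 and 0.006 m and y of die_small in the frame of block_hole0 between -0.006 and 0.006 m and z of die_medium in the frame of block_hole1 between -0.036 and -0.029 m and angle between the z axis of die_medium and the z axis of block_hole1, either way round below 0.2 rad and x of die_medium in the frame of block_hole1 between -0.006 and 0.006 m and y of die_medium in the frame of block_hole1 between -0.006 and 0.006 m and z of die_large in the frame of block_hole2 between -0.036 and -0.029 m and angle between the z axis of die_large and the z axis of block_hole2, either way round below 0.2 rad and x of die_large in the frame of block_hole2 between -0.006 and 0.006 m and y of die_large in the frame of block_hole2 between -0.006 and 0.006 m), for 0.2 s.
2. then the keeper plate is slid fully down over them (value of joint keeper below 0.004 m), for 0.2 s.
At the end, for the whole second after the job is handed in: Each die lies in the pocket of its own size, foot down, its foot at least 29 mm below the pocket's mouth, within 6 mm of the pocket's axis and within 0.2 rad of it, and at rest (under 0.02 m/s); the keeper plate is within 4 mm of fully closed (all of step 1 and value of joint keeper below 0.004 m and linear speed of each of die_small, die_medium, die_large below 0.02 m/s); the robot touches nothing.
It fails at once if moved aside: the jar, by more than 30 mm (distance of jar from where it was at the start of the episode above 0.03 m).
It fails at once if moved aside: the bangle, by more than 30 mm (distance of bangle from where it was at the start of the episode above 0.03 m).
It fails at once if moved aside: the pliers, by more than 30 mm (distance of pliers from where it was at the start of the episode above 0.03 m).
It also fails if it takes over 72 s, if anything falls off the work surface, if the arm or the gripper's body presses on something with over 40 N, if the wrist force passes 120 N, or if a joint passes its speed limit or range.

ROBOT

A 6-joint arm with a two-finger parallel gripper is mounted at the origin on the work surface. World frame = base frame: x ahead of the robot, y to its left, z up, the work surface at z = 0. Lengths are in m, angles in degrees, forces in N, time in s.
With the tool pointing down it reaches from about 0.3 to 0.75 m from the base axis. Payload 8.5 kg.
Tool frame: the origin (TCP) lies midway between the tips of the shut fingers; the grasp point (between the pads) lies 19 mm behind it; z points along the fingers, y is the direction in which the jaws open and shut (so a half turn about z gives the same grasp; the last joint's range is limited). The gripper opens to 85 mm and grips with 20 to 120 N. Pads are 22 mm wide; open, the fingers measure 114 mm over their backs; the gripper's body (76 mm by 85 mm) begins 54 mm behind the grasp point. The pads swing forward as they close: fully open they stand 13 mm farther back than shut.
Start: joints at [-12.336, 21.807, 74.336, -0, 83.858, -12.336], TCP at [0.55, 0, 0.231] pointing down, gripper open.
Joint ranges: [-178.18, 178.18], [-50.72, 133.34], [12.68, 142.11], [-81.47, 261.47], [9.98, 163.14], [-165.26, 165.26]. Speed limits (degrees/s): [136.94, 136.94, 180, 180, 180, 180].

INTERFACE

Orientations are given as a 3x3 rotation matrix whose columns are the frame's x, y, z axes.
In Python, from rig import env, viewer, ticket gives the robot as it stands. The module is installed in compiled form; this text tells all that it offers.
- The arm moves only by the shell command python3 -m pendant 'ROWS' [FORCE]. ROWS is JSON, a list of rows, each a list of 3 entries, a list of its own where there are three numbers: the shift along the world's x, y, z in mm, then the turn about the world's z in rad, then the opening, from -1 (shut) to 1 (fully open). A call has 1 to 12 rows; each row shifts and turns the pose as measured when the row begins; what a row does not reach is not made up. A row lasts 1/8 s, in which the tool goes at most 62.5 mm and 10.7 degrees, less where a joint would pass 70% of its speed; a pose out of reach is approached as far as the arm can. A call with a gripper value outside its range is refused whole. The fingers move at their own pace and stop on an object; FORCE is the grip in N (left out, the last holds). Time passes only in rows, so rows that do not move let the fingers close. It gives the time, the measured TCP pose, the force and the opening at its end, in the units of the state.
- env.observe(): the state, without advancing time (a new reading comes with each control period).
- viewer.get_image(name): name is "scene" or "side" or "wrist"; returns (picture, depth): 420x560x3 uint8, red, green, blue; 420x560 float32, m along the optical axis (not along the pixel's ray), 0 where there is no reading.
- viewer.camera_params(name): a dict with "fx", "fy", "cx", "cy" (pixels), "rvec" (rotation vector, rad) and "tvec" (3), from world to camera coordinates, as OpenCV has them; the wrist camera has in their place "T_tool_cam" (4x4, takes a point from camera to tool coordinates, whose origin is the TCP and whose axes are the flange's). Camera axes: x right, y down, z forward; pixel columns grow to the right and rows downward; lengths in m; the calibration is good to about 2 mm. A picture is of the moment at which its call begins: read the wrist's pose just before it. camera_params takes no time and is no camera call.
- ticket.close_job(): hands the job in, once; it reports no verdict.
The state is a dict: "time_s": time; "q": joint angles; "qvel": joint speeds; "joint_efforts": joint torques, N m; "position": TCP position; "tool_rot": TCP orientation; "ft_force": force on the tool from outside, world axes, zero at the start; "wrist_torque": the same for the moment, N m; "grip_width": finger opening in m.
Only numpy, scipy, OpenCV 4.12 (cv2) and the standard library are available. Lean on these libraries where they do the work, as an engineer would, in place of code of your own. Each camera call takes 0.05 s, during which the arm holds its last target. There are 200 camera calls.

## Working session

There is one attempt and no reset: what is moved stays moved. The work goes in short steps, Python scripts to look and compute and a shell command to move; the robot and the scene stay as the last step left them, time stands still between calls to the robot, and variables do not carry over. Pictures are saved under pics/ and viewed, about 8 in all and at most 12, crops included, and the job is handed in when it is done.

```bash
mkdir -p pics
cat > h.py <<'E'
import numpy as np, cv2
from rig import env, viewer, ticket
def grab(n):
    s=env.observe(); im,d=viewer.get_image(n); p=viewer.camera_params(n)
    if 'rvec' in p:
        R=cv2.Rodrigues(np.array(p['rvec'],float))[0]; t=np.array(p['tvec'],float).ravel()
        T=np.eye(4); T[:3,:3]=R.T; T[:3,3]=-R.T@t
    else:
        W=np.eye(4); W[:3,:3]=np.array(s['tool_rot']); W[:3,3]=s['position']; T=W@np.array(p['T_tool_cam'])
    v,u=np.mgrid[:d.shape[0],:d.shape[1]]
    P=np.stack([(u-p['cx'])/p['fx']*d,(v-p['cy'])/p['fy']*d,d],-1)@T[:3,:3].T+T[:3,3]
    P[d<=0]=np.nan
    return im,d,P,T
E
python3 - <<'E'
from h import *
print(env.observe())
for n in ['scene','side','wrist']:
    im,d,P,T=grab(n); np.savez('/tmp/'+n,im=im,P=P); cv2.imwrite(f'pics/{n}0.png',im[...,::-1]); print(n,T[:3,3],T[:3,2],np.isnan(P).mean())
a=np.hstack([cv2.imread(f'pics/{n}0.png') for n in('scene','side')])
E
```

```text
{'time_s': 0.0, 'q': array([-1.23356816e+01,  2.18410205e+01,  7.43836700e+01, -2.54773919e-03,
        8.38579734e+01, -1.23376654e+01]), 'qvel': array([ 0.11590474,  0.01035999, -0.08276065, -0.07705809,  0.07871255,
       -0.11311826]), 'joint_efforts': array([-1.00240642e-03, -4.48466885e+01, -2.31285810e+01, -2.87182611e-04,
        4.73836102e-03,  1.77242771e-05]), 'position': array([5.49712884e-01, 4.97573913e-05, 2.30717873e-01]), 'tool_rot': array([[-3.92261499e-05,  9.99998993e-01, -1.41889181e-03],
       [ 9.99999964e-01,  3.96022489e-05,  2.65038182e-04],
       [ 2.65094106e-04, -1.41888136e-03, -9.99998958e-01]]), 'ft_force': array([-0.22616797,  0.21200621,  0.27746967]), 'wrist_torque': array([-0.02292487,  0.03943746,  0.02767069]), 'grip_width': 0.08543158307179476}
scene [ 0.80768589 -0.39105177  0.90201334] [-0.2884561   0.40318799 -0.86846561] 0.003941326530612245
side [ 0.13084681 -0.54441753  0.588519  ] [ 0.47748596  0.61811485 -0.62445271] 0.004077380952380952
wrist [0.54899787 0.06568571 0.37196799] [-0.00244336 -0.26265018 -0.96488803] 0.0041709183673469385
```

View pics/scene0.png

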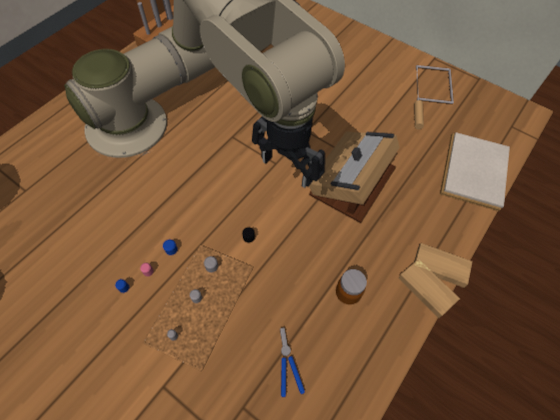

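View pics/side0.png

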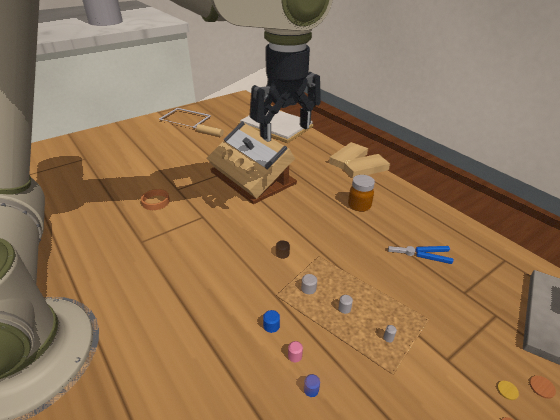

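The scene view shows the grey dies on the pad at (211,264) large, (196,296) medium and (172,335) small. The block is at about (355,165), with the keeper up. In the side view the pocket row is at about (225..265,158..180), and the bangle at (155,199) is well clear of the path.

Run:
```python
from h import *
D={n:np.load(f'/tmp/{n}.npz') for n in('scene','side')}
for n,pts in dict(scene=[(211,264),(196,296),(172,335)],side=[(309,284),(346,303),(391,333)]).items():
    P=D[n]['P']
    for (u,v),r in zip(pts,(15,12,9)):
        Q=P[v-22:v+22,u-22:u+22].reshape(-1,3); 
        T=Q[(Q[:,2]>.031)&(Q[:,2]<.045)]
        B=Q[(Q[:,2]>.012)&(Q[:,2]<.045)]
        c=(T.max(0)+T.min(0))/2
        print(n,r,len(T),c.round(4),np.ptp(T,axis=0).round(4),'all',((B.max(0)+B.min(0))/2).round(4),np.ptp(B,axis=0).round(4))
# block plane
P=np.vstack([D[n]['P'].reshape(-1,3) for n in D])
for n in D:
    im,P=D[n]['im'],D[n]['P']
    u,v=(240,170) if n=='side' else (355,165)
    m=np.zeros(P.shape[:2],bool); m[v-60:v+50,u-60:u+75]=1
    Q=P[m]; Q=Q[(Q[:,2]>.045)&(Q[:,2]<.14)&np.isfinite(Q[:,2])]
    # ransac plane with ~29deg tilt
    rng=np.random.default_rng(0);best=0
    for _ in range(3000):
        a=Q[rng.choice(len(Q),3)]; k=np.cross(a[1]-a[0],a[2]-a[0]); L=np.linalg.norm(k)
        if L<1e-5: continue
        k/=L; k*=np.sign(k[2])
        if abs(np.degrees(np.arccos(k[2]))-29)>4: continue
        i=abs((Q-a[0])@k)<.0015
        if i.sum()>best: best=i.sum(); bi=i
    I=Q[bi]; c=I.mean(0); k=np.linalg.svd(I-c,full_matrices=0)[2][2]; k*=np.sign(k[2])
    print(n,best,len(Q),'c',c.round(4),'n',k.round(4),'tilt',np.degrees(np.arccos(k[2])).round(2),'az',np.degrees(np.arctan2(k[1],k[0])).round(2),'box',I.min(0).round(3),I.max(0).round(3))
a=D['side']['im'][90:215,190:320]; b=D['scene']['im'][110:225,295:415]
o=np.hstack([cv2.resize(a,(400,400),interpolation=2),cv2.resize(b,(400,400),interpolation=2)]); cv2.imwrite('pics/blk.png',o[...,::-1])
```

```text
scene 15 121 [ 0.4767 -0.1776  0.0354] [0.028  0.0286 0.0078] all [ 0.4761 -0.1782  0.0259] [0.0292 0.0298 0.0268]
scene 12 85 [ 0.4994 -0.2543  0.0349] [0.0213 0.0222 0.0077] all [ 0.4997 -0.2546  0.0256] [0.0226 0.0228 0.0264]
scene 9 56 [ 0.5178 -0.3451  0.034 ] [0.0162 0.0164 0.0059] all [ 0.5178 -0.3449  0.0245] [0.0162 0.0169 0.0249]
side 15 144 [ 0.4751 -0.1788  0.0346] [0.0288 0.0275 0.0062] all [ 0.4749 -0.1792  0.0251] [0.0291 0.0284 0.0252]
side 12 108 [ 0.4991 -0.2556  0.0344] [0.0238 0.022  0.0065] all [ 0.4988 -0.2558  0.0249] [0.0244 0.0225 0.0254]
side 9 77 [ 0.5166 -0.3469  0.0343] [0.0189 0.0176 0.0063] all [ 0.5166 -0.3469  0.0248] [0.0189 0.0176 0.0254]
scene 1233 4034 c [0.5929 0.2195 0.0838] n [-0.4783 -0.0313  0.8776] tilt 28.64 az -176.26 box [0.521 0.12  0.047] [0.66  0.329 0.119]
side 1269 3393 c [0.5792 0.2134 0.0768] n [-0.4819 -0.0338  0.8756] tilt 28.89 az -175.99 box [0.522 0.12  0.047] [0.66  0.323 0.119]
```

View pics/blk.png

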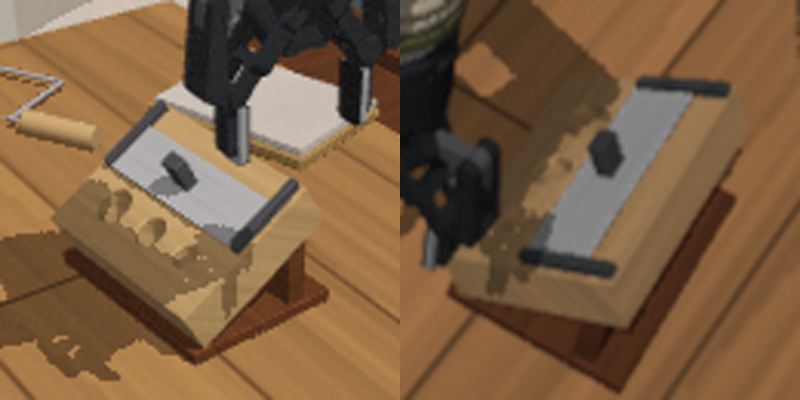

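```bash
python3 -m pendant '[[[3,22,5],0.182,1],[[3,22,5],0.182,1],[[3,22,5],0.182,1],[[3,22,5],0.182,1],[[3,22,5],0.182,1],[[3,22,5],0.182,1],[[3,22,5],0.182,1],[[3,22,5],0.182,1],[[3,22,5],0.182,1],[[0,0,0],0,1]]' 20
cat > blk.py <<'E'
from h import *
im,d,P,T=grab('wrist'); s=env.observe()
print(s['position'].round(4),'yaw y-axis az',np.degrees(np.arctan2(s['tool_rot'][1,1],s['tool_rot'][0,1])).round(2))
np.savez('/tmp/wb',im=im,P=P); cv2.imwrite('pics/wb.png',im[...,::-1])
n0=np.array([-.482,-.0325,.8755]); Q=P.reshape(-1,3); ok=np.isfinite(Q[:,2])&(Q[:,2]>.045)&(Q[:,2]<.16)
c0=np.array([.5792,.2134,.0768])
I=Q[ok&(abs((Q-c0)@n0)<.004)]
for _ in range(4):
    c=I.mean(0); k=np.linalg.svd(I-c,full_matrices=0)[2][2]; k*=np.sign(k[2]); I=Q[ok&(abs((Q-c)@k)<.0015)]
print('n',k.round(4),'tilt',np.degrees(np.arccos(k[2])),'az',np.degrees(np.arctan2(k[1],k[0])),'c',c.round(4),len(I))
r=cv2.minAreaRect((I@np.stack([np.cross(np.cross(k,[0,0,1]),k)*-1,np.cross(k,[0,0,1])]).T).astype(np.float32)); print('rect',r)
E
python3 blk.py
```

```text
time_s: 1.4
position: [0.5761, 0.204, 0.2739]
tool_rot: [[-0.993, -0.115, -0.005], [-0.115, 0.993, -0.006], [0.005, -0.005, -1.0]]
ft_force: [-0.4, -0.2, 0.0]
grip_width: 0.0853
[0.576  0.2032 0.2736] yaw y-axis az 96.45
n [-0.478  -0.0311  0.8778] tilt 28.62061244290589 az -176.2799065805386 c [0.5845 0.2194 0.0783] 13580
rect ((-0.2721174657344818, 0.08812190592288971), (0.09607337415218353, 0.06973420828580856), 89.99945068359375)
```

View pics/wb.png

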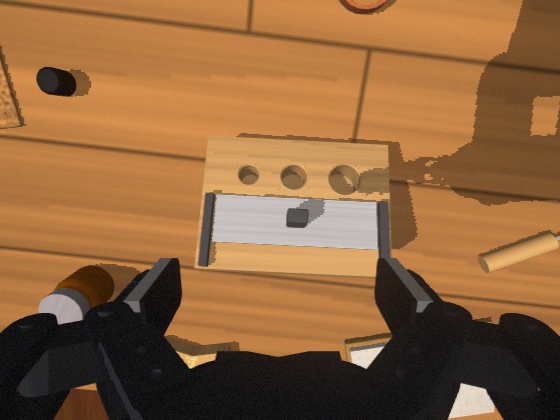

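```bash
cat > holes.py <<'E'
from h import *
# uses /tmp/wb + plane
Z=np.load('/tmp/wb.npz'); P=Z['P']; s=env.observe()
W=np.eye(4); W[:3,:3]=s['tool_rot']; W[:3,3]=s['position']; o=(W@np.array(viewer.camera_params('wrist')['T_tool_cam']))[:3,3]
k=np.array([-.478,-.0311,.8778]); k/=np.linalg.norm(k); c=np.array([.5845,.2194,.0783])
ray=P-o; lam=((c-o)@k)/(ray@k); F=o+ray*lam[...,None]
dist=(P-c)@k
m=(dist<-.0015)
f=[]
for (u,v) in [(248,175),(293,177),(345,180)]:
    M=np.zeros(m.shape,np.uint8); M[v-20:v+20,u-24:u+24]=m[v-20:v+20,u-24:u+24]
    n,lab,st,ce=cv2.connectedComponentsWithStats(M); l=1+np.argmax(st[1:,4])
    X=F[lab==l]; f.append(X); 
ctr=[]
ex=np.cross([0,1.,0],k); ex/=np.linalg.norm(ex); ey=np.cross(k,ex)
for X in f:
    q=np.stack([(X-c)@ex,(X-c)@ey],1).astype(np.float32)
    (a,b),r=cv2.minEnclosingCircle(q); mid=q.mean(0); A=2*np.sqrt(len(q))
    ctr.append(c+a*ex+b*ey); print('circ',(c+a*ex+b*ey).round(4),'d',round(2*r*1e3,1),'mean',(c+mid[0]*ex+mid[1]*ey).round(4))
ctr=np.array(ctr); print('spacing',np.linalg.norm(np.diff(ctr,axis=0),axis=1)); r=ctr[2]-ctr[0]; print('row az',np.degrees(np.arctan2(r[1],r[0])),'tilt dz',r[2])
# edges of block face in rect frame using row dir
ey=r-(r@k)*k; ey/=np.linalg.norm(ey); ex=np.cross(ey,k)
I=P[(abs(dist)<.002)&(P[...,2]>.04)]; o1=ctr[1]
print('face x ext',np.percentile((I-o1)@ex,[.2,99.8]),'y ext',np.percentile((I-o1)@ey,[.2,99.8]),'expect x -42.5..102.5, y -97..103')
T=P[(abs(dist-.0335)<.004)&(P[...,2]<.16)&(abs((P-o1)@ey)<.03)]; print('tab',len(T),np.median(T,axis=0),'rel',((np.median(T,axis=0)-o1)@ex),((np.median(T,axis=0)-o1)@ey))
print('ex',ex.round(4),'ey',ey.round(4),'k',k.round(4))
E
python3 holes.py
```

```text
circ [0.5672 0.1694 0.0671] d 22.9 mean [0.5675 0.1693 0.0673]
circ [0.5647 0.218  0.0674] d 29.7 mean [0.5643 0.2178 0.0672]
circ [0.5606 0.2728 0.0672] d 34.9 mean [0.5609 0.2725 0.0673]
spacing [0.04874484 0.05487222]
row az 93.6453960063521 tilt dz 7.615905119932875e-05
face x ext [-0.04338949  0.1014017 ] y ext [-0.09663706  0.10282076] expect x -42.5..102.5, y -97..103
tab 528 [0.58790092 0.22019893 0.11799171] rel 0.04469373458915906 0.0007110220241779059
ex [0.8761 0.0555 0.479 ] ey [-6.36e-02  9.98e-01  7.00e-04] k [-0.478  -0.0311  0.8778]
```

```bash
python3 - <<'E'
from h import *
P=np.load('/tmp/scene.npz')['P']
for (u,v) in [(248,235),(170,247),(146,269),(122,286),(352,285),(287,350)]:
    Q=P[v-16:v+16,u-16:u+16].reshape(-1,3); Q=Q[(Q[:,2]>.009)&(Q[:,2]<.1)]; print((Q.max(0)+Q.min(0))/2,np.ptp(Q,axis=0))
E
python3 -m pendant '[[[-13,-50,0],-0.025,1],[[-13,-50,0],-0.024,1],[[-13,-50,0],0,1],[[-13,-50,0],0,1],[[-13,-50,-20],0,1],[[-13,-50,-30],0,1],[[-13,-50,-30],0,1],[[-10,-30,-30],0,1],[[0,0,-20],0,1],[[0,0,0],0,1]]' 20
```

```text
[ 0.49555272 -0.06532331  0.0220144 ] [0.02980142 0.0298087  0.02408893]
[ 0.36911431 -0.20115544  0.02136933] [0.03036119 0.02939554 0.02398081]
[ 0.36746998 -0.27358716  0.02084751] [0.02350499 0.02340824 0.02368416]
[ 0.35063227 -0.33406795  0.0216831 ] [0.02496464 0.02228045 0.02512395]
[ 0.76049905 -0.03988721  0.04434974] [0.05911721 0.05584939 0.06986216]
[ 0.72654772 -0.22937424  0.01319669] [0.06003716 0.054341   0.00835267]
time_s: 2.7
position: [0.4644, -0.1951, 0.1374]
tool_rot: [[-1.0, -0.021, -0.009], [-0.021, 1.0, -0.007], [0.009, -0.007, -1.0]]
ft_force: [-0.8, 0.2, -0.3]
grip_width: 0.0853
```

```bash
python3 -m pendant '[[[5,8,-30],0.02,1],[[5,8,-40],0.02,1],[[0,0,0],0,1],[[0,0,0],0,1]]'
```

```text
time_s: 3.2
position: [0.476, -0.1806, 0.0708]
tool_rot: [[-0.998, -0.056, -0.002], [-0.056, 0.998, -0.012], [0.003, -0.012, -1.0]]
ft_force: [-0.7, -0.8, 1.0]
grip_width: 0.0856
```

```bash
python3 -m pendant '[[[0,2,-20],0,1],[[0,0,-20],0,1],[[0,0,-11],0,1],[[0,0,0],0,1]]'; python3 -c "
from h import *
s=env.observe();print(s['position'],s['ft_force'])
im,d,P,T=grab('wrist');cv2.imwrite('pics/w1.png',im[...,::-1])"
```

```text
time_s: 3.7
position: [0.4788, -0.1815, 0.0254]
tool_rot: [[-0.999, -0.053, 0.008], [-0.053, 0.998, -0.019], [-0.007, -0.02, -1.0]]
ft_force: [1.1, -0.1, 0.1]
grip_width: 0.0858
[ 0.47876154 -0.18147976  0.02540583] [ 1.1111417  -0.10747647  0.1172205 ]
```

View pics/w1.png

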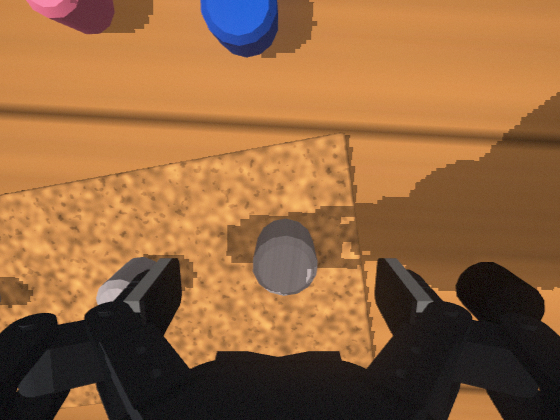

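```bash
python3 -m pendant '[[[-2,1,-5],0,0.9],[[-1,0,-1],0,0.5],[[0,0,0],0,-1],[[0,0,0],0,-1],[[0,0,0],0,-1],[[0,0,0],0,-1],[[0,0,0],0,-1]]' 25
```

```text
time_s: 4.62
position: [0.4764, -0.1809, 0.0213]
tool_rot: [[-0.999, -0.053, 0.011], [-0.053, 0.998, -0.021], [-0.009, -0.022, -1.0]]
ft_force: [-1.2, 1.1, 0.2]
grip_width: 0.0284
```

```bash
python3 -m pendant '[[[0,0,30],0,-1],[[0,0,40],0,-1],[[3,25,40],0,-1],[[7,45,20],0,-1],[[8,50,0],0,-1],[[8,50,0],0,-1],[[8,50,0],0,-1],[[8,50,0],0,-1],[[8,50,0],0,-1],[[8,45,0],0,-1],[[6,30,0],0,-1],[[0,0,0],0,-1]]'; python3 -m pendant '[[[0,0,0],0,-1]]'
```

```text
time_s: 6.12
position: [0.5393, 0.2269, 0.1518]
tool_rot: [[-0.999, -0.051, 0.007], [-0.051, 0.999, -0.02], [-0.006, -0.02, -1.0]]
ft_force: [0.7, -0.3, -0.7]
grip_width: 0.0282
time_s: 6.25
position: [0.5391, 0.2265, 0.1514]
tool_rot: [[-0.999, -0.051, 0.006], [-0.051, 0.999, -0.02], [-0.005, -0.021, -1.0]]
ft_force: [-0.4, -0.3, -1.3]
grip_width: 0.0284
```

```bash
python3 -m pendant '[[[2,10,-15],0.01,-1],[[1,8,-20],0,-1],[[0,0,-20],0,-1],[[0,0,-10],0,-1],[[0,0,0],0,-1]]'
```

```text
time_s: 6.88
position: [0.5418, 0.2429, 0.0814]
tool_rot: [[-0.998, -0.058, 0.004], [-0.058, 0.998, -0.021], [-0.002, -0.021, -1.0]]
ft_force: [-0.0, -0.2, -1.2]
grip_width: 0.0283
```

```bash
for i in 1 2 3; do :; done; python3 -m pendant '[[[0,0,-2],0,-1],[[0,0,-2],0,-1]]'; python3 -m pendant '[[[0,0,-2],0,-1],[[0,0,-1.5],0,-1]]'; python3 -c "
from h import *
s=env.observe();print(s['position'],s['ft_force'])
im,d,P,T=grab('side');np.savez('/tmp/s1',im=im,P=P);im2=grab('wrist')[0]
cv2.imwrite('pics/s1.png',np.hstack([cv2.resize(im[110:230,190:310],(400,400)),cv2.resize(im2[80:340,130:430],(400,347)) if 0 else cv2.resize(im2[100:360,150:410],(400,400))])[...,::-1])"
```

```text
time_s: 7.12
position: [0.5421, 0.2429, 0.0795]
tool_rot: [[-0.998, -0.057, 0.005], [-0.057, 0.998, -0.02], [-0.004, -0.021, -1.0]]
ft_force: [-7.3, -0.3, 15.2]
grip_width: 0.0285
time_s: 7.38
position: [0.5422, 0.2429, 0.0798]
tool_rot: [[-0.998, -0.057, 0.009], [-0.057, 0.998, -0.02], [-0.008, -0.02, -1.0]]
ft_force: [-4.0, -0.9, 6.5]
grip_width: 0.0286
[0.54222962 0.24292327 0.07983976] [-3.97577316 -0.90707323  6.46856659]
```

View pics/s1.png

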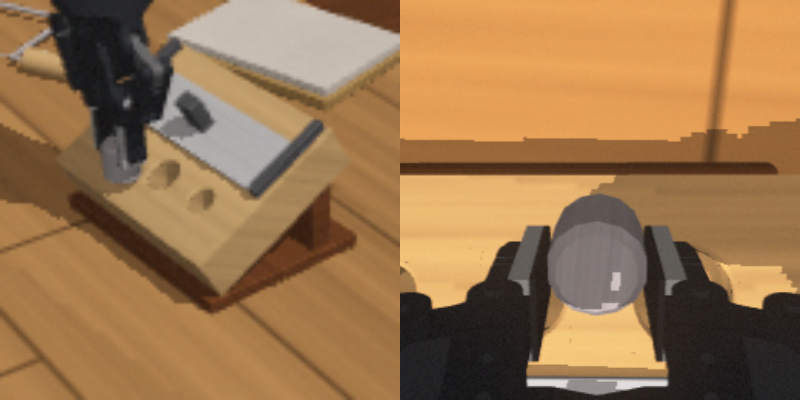

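```bash
python3 -m pendant '[[[-2,0,-4],0,-1],[[-3,0,-4],0,-1]]';python3 -m pendant '[[[-3,0,-4],0,-1],[[-3,0,-4],0,-1]]'; python3 -c "
from h import *
s=env.observe();print(s['position'],s['ft_force'])
im2=grab('wrist')[0]
cv2.imwrite('pics/s2.png',cv2.resize(im2[100:360,150:410],(400,400))[...,::-1])"
```

```text
time_s: 7.72
position: [0.5385, 0.2428, 0.0764]
tool_rot: [[-0.998, -0.057, 0.015], [-0.058, 0.998, -0.019], [-0.014, -0.02, -1.0]]
ft_force: [-1.3, -1.3, 7.7]
grip_width: 0.0281
time_s: 7.98
position: [0.5347, 0.2427, 0.0725]
tool_rot: [[-0.998, -0.057, 0.024], [-0.057, 0.998, -0.018], [-0.023, -0.02, -1.0]]
ft_force: [0.1, -2.6, 5.5]
grip_width: 0.0283
[0.53473543 0.24274265 0.07245149] [ 0.13882759 -2.58615434  5.46119941]
```

View pics/s2.png

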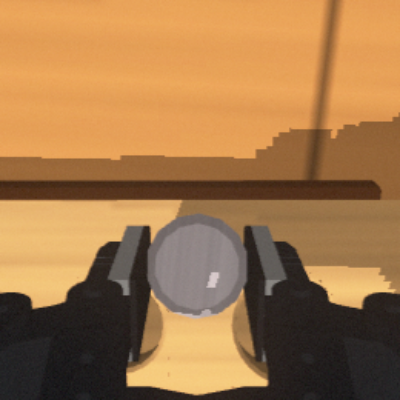

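```bash
python3 -m pendant '[[[-1,0,-4],0,-1],[[-1,0,-4],0,-1],[[0,0,-4],0,-1]]'
cat > top.py <<'E'
from h import *
# die top plane in wrist view: tilt + centre; arg = die radius mm
import sys
r=float(sys.argv[1])/1e3
im,d,P,T=grab('wrist'); s=env.observe(); R=np.array(s['tool_rot']); p=np.array(s['position'])
L=(P-p)@R   # tool coords
h=np.array([0,0,-.007])
m=(abs(L[...,1])<r-.003)&(abs(L[...,0])<.035)&(L[...,2]<-.004)&(L[...,2]>-.035)
Q=P[m]; rng=np.random.default_rng(0); best=0
for _ in range(1500):
    a=Q[rng.choice(len(Q),3)]; k=np.cross(a[1]-a[0],a[2]-a[0]); l=np.linalg.norm(k)
    if l<1e-7: continue
    k/=l
    if abs(k[2])<.75: continue
    i=abs((Q-a[0])@k)<.0006
    if i.sum()>best: best,bi=i.sum(),i
I=Q[bi]; c=I.mean(0); k=np.linalg.svd(I-c,full_matrices=0)[2][2]; k*=np.sign(k[2])
f=c-.03*k
print('n',len(Q),best,'top centre',c.round(4),'tilt',np.degrees(np.arccos(k[2])).round(1),'axis',k.round(3),'ext',np.ptp((I-p)@R,axis=0).round(4))
print('foot',f.round(4),'TCP',p.round(4),'foot-TCP mm',((f-p)*1e3).round(1),'F',np.round(s['ft_force'],1))
kf=np.array([-.478,-.0311,.8778]); print('face axis err deg',np.degrees(np.arccos(min(1,k@kf/np.linalg.norm(kf)))).round(1),'foot above face mm',((f-np.array([.5645,.2179,.0673]))@kf*1e3).round(1))
E
python3 top.py 15
```

```text
time_s: 8.4
position: [0.5337, 0.2425, 0.0697]
tool_rot: [[-0.998, -0.057, 0.034], [-0.058, 0.998, -0.018], [-0.033, -0.02, -0.999]]
ft_force: [-16.4, -4.1, 33.5]
grip_width: 0.0286
n 3243 1727 top centre [0.5287 0.2418 0.0826] tilt 28.5 axis [-0.477 -0.016  0.879] ext [0.024  0.0238 0.0126]
foot [0.543  0.2423 0.0563] TCP [0.5336 0.2425 0.0697] foot-TCP mm [  9.4  -0.3 -13.5] F [-10.8  -4.3  27.4]
face axis err deg 0.9 foot above face mm -0.1
```

```bash
python3 -m pendant '[[[-4,0,8],0,-1],[[-4,0,10],0,-1],[[8,10,4],0,-1],[[10,10,0],0,-1],[[4,10,0],0,-1],[[0,0,0],0,-1]]'; python3 top.py 15
```

```text
time_s: 9.2
position: [0.5482, 0.2736, 0.0961]
tool_rot: [[-0.998, -0.057, 0.039], [-0.058, 0.998, -0.017], [-0.037, -0.019, -0.999]]
ft_force: [-0.4, -0.4, -2.1]
grip_width: 0.0286
n 3247 1764 top centre [0.5434 0.2729 0.1087] tilt 26.1 axis [-0.44  -0.019  0.898] ext [0.0243 0.0239 0.011 ]
foot [0.5566 0.2735 0.0818] TCP [0.548  0.2733 0.096 ] foot-TCP mm [  8.6   0.2 -14.2] F [ 0.4 -0.7 -2.2]
face axis err deg 2.5 foot above face mm 14.8
```

```bash
python3 -m pendant '[[[-2.2,-1,-1.2],0,-1],[[2.9,0,-5.3],0,-1],[[2.9,0,-5.3],0,-1],[[0,0,0],0,-1]]'; python3 top.py 15
```

```text
time_s: 9.75
position: [0.5511, 0.2713, 0.083]
tool_rot: [[-0.998, -0.056, 0.037], [-0.057, 0.998, -0.018], [-0.036, -0.02, -0.999]]
ft_force: [-0.1, 0.1, -1.7]
grip_width: 0.0283
n 3233 1754 top centre [0.5464 0.2707 0.0957] tilt 26.1 axis [-0.439 -0.021  0.898] ext [0.0239 0.0239 0.0112]
foot [0.5596 0.2713 0.0687] TCP [0.5512 0.2713 0.0832] foot-TCP mm [  8.4   0.  -14.5] F [-1.3  0.2 -2.4]
face axis err deg 2.6 foot above face mm 1.9
```

```bash
python3 -m pendant '[[[1.5,1,-2.5],0,-1],[[2.4,0,-4.4],0,-1],[[2.4,0,-4.4],0,-1],[[0,0,0],0,-1]]'; python3 top.py 15
```

```text
time_s: 10.3
position: [0.558, 0.2725, 0.0711]
tool_rot: [[-0.998, -0.056, 0.037], [-0.057, 0.998, -0.017], [-0.036, -0.019, -0.999]]
ft_force: [-0.2, -0.3, -2.2]
grip_width: 0.0286
n 5551 1777 top centre [0.5532 0.272  0.0838] tilt 26.6 axis [-0.447 -0.023  0.894] ext [0.0242 0.0239 0.0112]
foot [0.5666 0.2726 0.057 ] TCP [0.558  0.2725 0.0714] foot-TCP mm [  8.6   0.2 -14.4] F [ 0.5  0.5 -0.8]
face axis err deg 2.1 foot above face mm -11.8
```

```bash
python3 -m pendant '[[[0,0,0],0,0.1],[[0,0,0],0,0.1],[[0,0,0],0,0.1],[[0,0,0],0,0.1]]';python3 -m pendant '[[[-6,0,20],0,0.1],[[-6,0,25],0,0.1],[[-6,0,25],0,0.1],[[0,0,25],0,0.1],[[0,0,0],0,0.1]]'
python3 - <<'E'
from h import *
im,d,P,T=grab('wrist'); cv2.imwrite('pics/r1.png',im[...,::-1])
c=np.array([.5608,.2726,.0673]);k=np.array([-.478,-.0311,.8778])
m=np.linalg.norm(np.cross(P-c,k),axis=-1)<.010
print(np.percentile(((P[m]-c)@k)*1e3,[5,25,50,75,95]).round(1))
E
```

```text
time_s: 10.85
position: [0.5584, 0.2727, 0.0724]
tool_rot: [[-0.998, -0.056, 0.04], [-0.057, 0.998, -0.017], [-0.039, -0.019, -0.999]]
ft_force: [0.2, -0.1, 0.1]
grip_width: 0.0471
time_s: 11.48
position: [0.5386, 0.2729, 0.1762]
tool_rot: [[-0.997, -0.056, 0.044], [-0.057, 0.998, -0.015], [-0.043, -0.018, -0.999]]
ft_force: [0.4, 0.1, -0.1]
grip_width: 0.047
[-3.1 -2.5 -2.  -1.5 -0.9]
```

```bash
python3 -m pendant '[[[-4,-30,0],0,0.1],[[-4,-50,0],0,0.1],[[-4,-50,0],0,0.1],[[-4,-50,0],0,0.1],[[-4,-50,0],0,0.1],[[-4,-50,0],0,0.1],[[-4,-50,0],0,0.1],[[-4,-50,0],0,0.1],[[-4,-50,-15],0,0.1],[[-4,-45,-30],0,0.1],[[-2,-30,-30],0,0.1],[[0,0,0],0,0.1]]';python3 -m pendant '[[[0,0,0],0,0.1]]'
```

```text
time_s: 13.02
position: [0.4862, -0.246, 0.088]
tool_rot: [[-0.998, -0.058, 0.026], [-0.058, 0.998, -0.011], [-0.026, -0.013, -1.0]]
ft_force: [0.7, 0.7, -0.7]
grip_width: 0.0469
time_s: 13.15
position: [0.4861, -0.2454, 0.0881]
tool_rot: [[-0.998, -0.058, 0.026], [-0.058, 0.998, -0.011], [-0.025, -0.012, -1.0]]
ft_force: [-0.1, 0.9, -0.6]
grip_width: 0.0469
```

```bash
cat > pick.py <<'E'
from h import *
im,d,P,T=grab('wrist'); s=env.observe(); p=s['position']
m=(P[...,2]>.032)&(P[...,2]<.038)&(np.hypot(P[...,0]-p[0],P[...,1]-p[1])<.03)&(abs(P[...,1]-p[1])<.02)
Q=P[m]; c=(Q.max(0)+Q.min(0))/2; print('die top',len(Q),c.round(4),np.ptp(Q,axis=0).round(4),'TCP',p.round(4),'go mm',((c-p)*1e3).round(1))
E
python3 -m pendant '[[[6,-5,-15],0,0.1],[[7,-4.5,-15],0,0.1],[[0,0,-8],0,0.1],[[0,0,0],0,0.1]]'; python3 pick.py
```

```text
time_s: 13.65
position: [0.501, -0.2532, 0.0484]
tool_rot: [[-0.998, -0.061, 0.027], [-0.061, 0.998, -0.011], [-0.026, -0.013, -1.0]]
ft_force: [-0.1, -0.1, 0.8]
grip_width: 0.047
die top 1122 [ 0.498  -0.2561  0.0337] [0.0218 0.0221 0.0033] TCP [ 0.5011 -0.2534  0.0488] go mm [ -3.1  -2.7 -15.1]
```

```bash
python3 -m pendant '[[[-1.5,-1.5,-10],0,0.1],[[-1,-1,-10],0,0.1],[[0,0,-8],0,0.1],[[0,0,0],0,0.1]]'; python3 pick.py
```

```text
time_s: 14.2
position: [0.4982, -0.2561, 0.0192]
tool_rot: [[-0.998, -0.061, 0.028], [-0.061, 0.998, -0.012], [-0.027, -0.014, -1.0]]
ft_force: [0.3, 0.3, 0.7]
grip_width: 0.047
die top 1553 [ 0.4979 -0.2563  0.0336] [0.0218 0.0214 0.0033] TCP [ 0.4984 -0.2562  0.0196] go mm [-0.5 -0.1 14. ]
```

```bash
python3 -m pendant '[[[0,0,1.5],0,-1],[[0,0,0],0,-1],[[0,0,0],0,-1],[[0,0,0],0,-1],[[0,0,0],0,-1],[[0,0,20],0,-1],[[0,0,30],0,-1],[[0,0,0],0,-1]]' 25
```

```text
time_s: 15.25
position: [0.4984, -0.2561, 0.0725]
tool_rot: [[-0.998, -0.061, 0.028], [-0.061, 0.998, -0.012], [-0.028, -0.014, -1.0]]
ft_force: [0.2, 1.0, -0.6]
grip_width: 0.0223
```

```bash
python3 -m pendant '[[[0,25,40],0,-1],[[5,45,40],0,-1],[[5,50,0],0,-1],[[5,50,0],0,-1],[[5,50,0],0,-1],[[5,50,0],0,-1],[[5,50,0],0,-1],[[5,50,0],0,-1],[[5,50,0],0,-1],[[5,45,0],0,-1],[[2,30,0],0,-1],[[0,0,0],0,-1]]';python3 -m pendant '[[[0,0,0],0,-1]]'
```

```text
time_s: 16.75
position: [0.5407, 0.2549, 0.1411]
tool_rot: [[-0.998, -0.059, 0.012], [-0.059, 0.998, -0.01], [-0.012, -0.011, -1.0]]
ft_force: [-0.5, -0.2, -0.2]
grip_width: 0.0227
time_s: 16.88
position: [0.5404, 0.2543, 0.1401]
tool_rot: [[-0.998, -0.059, 0.011], [-0.059, 0.998, -0.011], [-0.01, -0.011, -1.0]]
ft_force: [-0.7, 0.4, -0.5]
grip_width: 0.0224
```

```bash
python3 -m pendant '[[[2,-5,-15],0,-1],[[2.5,-5,-18],0,-1],[[0,0,-15],0,-1],[[0,0,-6],0,-1],[[0,0,0],0,-1]]'
```

```text
time_s: 17.5
position: [0.5449, 0.2397, 0.0814]
tool_rot: [[-0.999, -0.054, 0.008], [-0.054, 0.998, -0.012], [-0.007, -0.012, -1.0]]
ft_force: [-0.4, 0.3, -0.6]
grip_width: 0.0224
```

```bash
python3 -m pendant '[[[0,1,-3],0,-1],[[-3,1,-4],0,-1],[[-3,0,-4],0,-1],[[-3,0,-4],0,-1],[[-2,0,-4],0,-1]]';python3 -m pendant '[[[-1,0,-4],0,-1],[[0,0,-4],0,-1]]'; python3 top.py 12
```

```text
time_s: 18.12
position: [0.5378, 0.2404, 0.074]
tool_rot: [[-0.998, -0.055, 0.026], [-0.055, 0.998, -0.014], [-0.026, -0.016, -1.0]]
ft_force: [-4.6, -3.1, 12.6]
grip_width: 0.0226
time_s: 18.38
position: [0.5368, 0.2399, 0.0711]
tool_rot: [[-0.998, -0.056, 0.03], [-0.056, 0.998, -0.016], [-0.03, -0.017, -0.999]]
ft_force: [-10.0, -5.9, 25.4]
grip_width: 0.0223
n 1984 991 top centre [0.5321 0.2392 0.0843] tilt 28.1 axis [-0.47  -0.028  0.882] ext [0.0187 0.0178 0.0093]
foot [0.5462 0.2401 0.0578] TCP [0.5368 0.2399 0.0711] foot-TCP mm [  9.3   0.2 -13.3] F [-8.5 -6.8 19.9]
face axis err deg 0.5 foot above face mm -0.2
```

```bash
python3 -m pendant '[[[-4,0,8],0,-1],[[-4,0,8],0,-1],[[8,-7,0],0,-1],[[10,-8,0],0,-1],[[4.5,-7,0],0,-1],[[0,0,0],0,-1]]'
cat >> top.py <<'E'
H={15:[.5612,.2725,.0675],12:[.5648,.2179,.0675],9:[.5677,.1693,.0674]}[int(r*1e3+.5)]
e=f-np.array(H); ex=np.array([.8761,.0555,.479]); ey=np.array([-.0636,.998,.0007]); print('foot vs hole mm: up',round(e@ex*1e3,1),'y',round(e@ey*1e3,1),'out',round(e@kf*1e3,1))
E
python3 top.py 12
```

```text
time_s: 19.18
position: [0.5536, 0.2163, 0.0888]
tool_rot: [[-0.998, -0.055, 0.034], [-0.056, 0.998, -0.015], [-0.033, -0.017, -0.999]]
ft_force: [0.3, -0.8, -1.7]
grip_width: 0.0226
n 1959 1013 top centre [0.549  0.2159 0.102 ] tilt 26.8 axis [-0.451  0.005  0.893] ext [0.0188 0.0174 0.0092]
foot [0.5625 0.2158 0.0752] TCP [0.5533 0.2165 0.0888] foot-TCP mm [  9.2  -0.7 -13.6] F [ 0.5  0.7 -0.3]
face axis err deg 2.7 foot above face mm 7.9
foot vs hole mm: up 1.6 y -1.9 out 7.9
```

```bash
python3 -m pendant '[[[-1.4,1.8,-0.8],0,-1],[[2,0,-3.5],0,-1],[[1,0,-2],0,-1],[[0,0,0],0,-1]]'; python3 top.py 12
```

```text
time_s: 19.73
position: [0.5544, 0.219, 0.0816]
tool_rot: [[-0.998, -0.057, 0.032], [-0.057, 0.998, -0.015], [-0.031, -0.017, -0.999]]
ft_force: [0.2, 0.7, -0.3]
grip_width: 0.0225
n 2063 1001 top centre [0.5498 0.2187 0.0948] tilt 26.0 axis [-0.438  0.005  0.899] ext [0.0194 0.0178 0.0086]
foot [0.5629 0.2185 0.0679] TCP [0.5544 0.2191 0.0817] foot-TCP mm [  8.5  -0.5 -13.9] F [-0.1  0.1 -0.6]
face axis err deg 3.3 foot above face mm 1.3
foot vs hole mm: up -1.5 y 0.7 out 1.2
```

```bash
python3 -m pendant '[[[1.1,-0.5,0.6],0,-1],[[2,0,-3.7],0,-1],[[2,0,-3.7],0,-1],[[2,0,-3.5],0,-1],[[0,0,0],0,-1]]'; python3 top.py 12
```

```text
time_s: 20.4
position: [0.562, 0.2186, 0.0711]
tool_rot: [[-0.998, -0.057, 0.033], [-0.057, 0.998, -0.015], [-0.032, -0.017, -0.999]]
ft_force: [-1.2, 0.4, 2.0]
grip_width: 0.0224
n 3875 957 top centre [0.5575 0.2181 0.0841] tilt 25.2 axis [-0.425  0.026  0.905] ext [0.0191 0.0178 0.0089]
foot [0.5703 0.2173 0.057 ] TCP [0.562  0.2185 0.0711] foot-TCP mm [  8.2  -1.2 -14.1] F [-0.9 -0.5  1.1]
face axis err deg 4.7 foot above face mm -11.8
foot vs hole mm: up -0.3 y -0.9 out -11.8
```

```bash
python3 -m pendant '[[[0,0,0],0,0.1],[[0,0,0],0,0.1],[[0,0,0],0,0.1],[[0,0,0],0,0.1]]';python3 -m pendant '[[[-6,0,20],0,0.1],[[-6,0,25],0,0.1],[[-6,0,25],0,0.1],[[0,0,25],0,0.1],[[0,0,0],0,0.1]]'
cat > chk.py <<'E'
from h import *
im,d,P,T=grab('wrist'); cv2.imwrite('pics/r2.png',im[...,::-1])
k=np.array([-.478,-.0311,.8778])
for c,r in (([.5608,.2726,.0673],10),([.5645,.2179,.0673],8),([.5675,.1693,.0672],6)):
    m=np.linalg.norm(np.cross(P-np.array(c),k),axis=-1)<r*1e-3
    q=((P[m]-c)@k)*1e3; print(len(q),np.percentile(q,[5,25,50,75,95]).round(1) if len(q) else '')
E
python3 chk.py
```

```text
time_s: 20.95
position: [0.5623, 0.2185, 0.0712]
tool_rot: [[-0.998, -0.057, 0.034], [-0.057, 0.998, -0.015], [-0.033, -0.017, -0.999]]
ft_force: [-0.3, 0.2, 0.6]
grip_width: 0.0471
time_s: 21.58
position: [0.5425, 0.2187, 0.1747]
tool_rot: [[-0.998, -0.057, 0.038], [-0.057, 0.998, -0.014], [-0.037, -0.016, -0.999]]
ft_force: [0.4, 0.4, 0.3]
grip_width: 0.0468
477 [-3.3 -2.5 -2.  -1.6 -1.1]
301 [-3.5 -2.5 -2.  -1.5 -0.8]
121 [-33.1 -32.6 -31.9 -31.5 -30.9]
```

```bash
python3 -m pendant '[[[-2,-35,0],0,0.1],[[-2,-54,0],0,0.1],[[-2,-54,0],0,0.1],[[-2,-54,0],0,0.1],[[-2,-54,0],0,0.1],[[-2,-54,0],0,0.1],[[-2,-54,0],0,0.1],[[-2,-54,0],0,0.1],[[-2,-54,-15],0,0.1],[[-2,-50,-30],0,0.1],[[-2,-35,-30],0,0.1],[[0,0,0],0,0.1]]';python3 -m pendant '[[[0,0,0],0,0.1]]'
```

```text
time_s: 23.12
position: [0.5104, -0.3483, 0.0855]
tool_rot: [[-0.998, -0.059, 0.021], [-0.059, 0.998, -0.007], [-0.02, -0.008, -1.0]]
ft_force: [-0.2, 0.0, 0.4]
grip_width: 0.0468
time_s: 23.25
position: [0.5103, -0.3476, 0.0854]
tool_rot: [[-0.998, -0.058, 0.02], [-0.059, 0.998, -0.006], [-0.02, -0.007, -1.0]]
ft_force: [0.1, 0.2, -0.6]
grip_width: 0.0471
```

```bash
python3 -m pendant '[[[4,1,-15],0,0.1],[[3,1,-15],0,0.1],[[0,0,-6],0,0.1],[[0,0,0],0,0.1]]'; python3 pick.py
```

```text
time_s: 23.75
position: [0.5188, -0.3426, 0.048]
tool_rot: [[-0.998, -0.062, 0.021], [-0.062, 0.998, -0.006], [-0.02, -0.008, -1.0]]
ft_force: [-0.2, -0.0, 0.9]
grip_width: 0.0467
die top 590 [ 0.5155 -0.3474  0.0339] [0.0164 0.0151 0.0039] TCP [ 0.5189 -0.3427  0.0483] go mm [ -3.3  -4.7 -14.3]
```

```bash
python3 -m pendant '[[[-1.5,-2.5,-10],0,0.1],[[-1.5,-2,-10],0,0.1],[[0,0,-6],0,0.1],[[0,0,0],0,0.1]]'; python3 pick.py
```

```text
time_s: 24.3
position: [0.5155, -0.3479, 0.0208]
tool_rot: [[-0.998, -0.062, 0.022], [-0.062, 0.998, -0.007], [-0.021, -0.009, -1.0]]
ft_force: [-0.3, 0.2, 0.4]
grip_width: 0.047
die top 778 [ 0.5153 -0.3474  0.0336] [0.0163 0.0153 0.0031] TCP [ 0.5156 -0.348   0.0211] go mm [-0.3  0.6 12.4]
```

```bash
python3 -m pendant '[[[0,0,0],0,-1],[[0,0,0],0,-1],[[0,0,0],0,-1],[[0,0,0],0,-1],[[0,0,0],0,-1],[[0,0,0],0,-1],[[0,0,20],0,-1],[[0,0,30],0,-1],[[0,0,0],0,-1]]' 25
```

```text
time_s: 25.48
position: [0.5157, -0.3479, 0.0725]
tool_rot: [[-0.998, -0.062, 0.022], [-0.062, 0.998, -0.008], [-0.022, -0.009, -1.0]]
ft_force: [-0.0, 0.2, -1.6]
grip_width: 0.017
```

```bash
python3 -m pendant '[[[0,30,35],0,-1],[[2,50,40],0,-1],[[3,52,0],0,-1],[[3,52,0],0,-1],[[3,52,0],0,-1],[[3,52,0],0,-1],[[3,52,0],0,-1],[[3,52,0],0,-1],[[3,52,0],0,-1],[[3,50,0],0,-1],[[2,30,0],0,-1],[[0,0,0],0,-1]]';python3 -m pendant '[[[0,0,0],0,-1]]'
```

```text
time_s: 26.98
position: [0.5379, 0.1931, 0.1358]
tool_rot: [[-0.998, -0.06, 0.007], [-0.06, 0.998, -0.003], [-0.007, -0.004, -1.0]]
ft_force: [0.7, -0.4, -0.4]
grip_width: 0.0169
time_s: 27.1
position: [0.5376, 0.1925, 0.1349]
tool_rot: [[-0.998, -0.06, 0.006], [-0.06, 0.998, -0.004], [-0.006, -0.004, -1.0]]
ft_force: [-0.4, 0.2, -0.8]
grip_width: 0.0167
```

```bash
python3 -m pendant '[[[4,1,-15],0,-1],[[4,0.5,-15],0,-1],[[1,0,-14],0,-1],[[0,0,-7],0,-1],[[0,0,0],0,-1]]'
```

```text
time_s: 27.72
position: [0.547, 0.1912, 0.0787]
tool_rot: [[-0.998, -0.056, 0.003], [-0.056, 0.998, -0.004], [-0.003, -0.004, -1.0]]
ft_force: [-0.6, -0.3, -0.6]
grip_width: 0.0165
```

```bash
python3 -m pendant '[[[0,3,-2],0,-1],[[-3,0,-3],0,-1],[[-3,0,-4],0,-1],[[-3,0,-4],0,-1],[[-2,0,-4],0,-1]]';python3 -m pendant '[[[-1,0,-4],0,-1],[[0,0,-4],0,-1]]'; python3 top.py 9
```

```text
time_s: 28.35
position: [0.5419, 0.1938, 0.0738]
tool_rot: [[-0.998, -0.056, 0.027], [-0.057, 0.998, -0.005], [-0.026, -0.007, -1.0]]
ft_force: [-6.5, -3.0, 20.8]
grip_width: 0.0165
time_s: 28.6
position: [0.5417, 0.194, 0.0725]
tool_rot: [[-0.998, -0.057, 0.034], [-0.058, 0.998, -0.006], [-0.034, -0.008, -0.999]]
ft_force: [-10.7, -3.1, 24.6]
grip_width: 0.0167
n 1054 491 top centre [0.5385 0.1938 0.0863] tilt 19.6 axis [-0.331  0.053  0.942] ext [0.0142 0.0117 0.0051]
foot [0.5484 0.1922 0.0581] TCP [0.5417 0.194  0.0724] foot-TCP mm [  6.7  -1.8 -14.4] F [-11.   -3.9  25.9]
face axis err deg 10.4 foot above face mm 0.4
foot vs hole mm: up -20.1 y 24.1 out 0.3
```

```bash
python3 -m pendant '[[[-4,0,-4],0,-1],[[-4,0,-4],0,-1],[[-1,0,-5],0,-1]]'; python3 top.py 9
```

```text
time_s: 29.02
position: [0.5368, 0.1943, 0.0679]
tool_rot: [[-0.997, -0.058, 0.052], [-0.058, 0.998, -0.005], [-0.051, -0.008, -0.999]]
ft_force: [-13.1, -6.4, 28.1]
grip_width: 0.0164
n 1042 492 top centre [0.5317 0.1939 0.0824] tilt 28.6 axis [-0.478  0.008  0.878] ext [0.0135 0.0116 0.0069]
foot [0.5461 0.1936 0.056 ] TCP [0.5367 0.1943 0.0678] foot-TCP mm [  9.3  -0.7 -11.8] F [-6.9 -3.7 21. ]
face axis err deg 2.3 foot above face mm -0.3
foot vs hole mm: up -23.0 y 25.6 out -0.4
```

```bash
python3 -m pendant '[[[-4,0,8],0,-1],[[-4,0,8],0,-1],[[8,-8,0],0,-1],[[11,-8,0],0,-1],[[6,-8,0],0,-1],[[0,0,0],0,-1]]'; python3 top.py 9
```

```text
time_s: 29.82
position: [0.5561, 0.1685, 0.0854]
tool_rot: [[-0.997, -0.058, 0.055], [-0.058, 0.998, -0.005], [-0.054, -0.008, -0.998]]
ft_force: [-0.3, -0.3, -1.2]
grip_width: 0.0166
n 1030 482 top centre [0.5513 0.1683 0.0997] tilt 27.6 axis [-0.462  0.035  0.886] ext [0.0132 0.0116 0.0065]
foot [0.5652 0.1673 0.0732] TCP [0.5558 0.1688 0.0854] foot-TCP mm [  9.4  -1.6 -12.2] F [ 0.5  0.5 -0.5]
face axis err deg 3.9 foot above face mm 6.4
foot vs hole mm: up 0.4 y -1.9 out 6.3
```

```bash
python3 -m pendant '[[[1.4,0.8,-2.7],0,-1],[[1.4,0,-2.6],0,-1],[[0,0,0],0,-1]]'; python3 top.py 9
```

```text
time_s: 30.25
position: [0.5582, 0.1701, 0.0793]
tool_rot: [[-0.997, -0.059, 0.053], [-0.059, 0.998, -0.005], [-0.053, -0.008, -0.999]]
ft_force: [-0.2, 0.1, 0.1]
grip_width: 0.0164
n 1292 481 top centre [0.5533 0.1696 0.0938] tilt 26.4 axis [-0.443  0.026  0.896] ext [0.0132 0.0116 0.0061]
foot [0.5666 0.1688 0.067 ] TCP [0.5582 0.1702 0.0794] foot-TCP mm [  8.5  -1.3 -12.4] F [ 1.3  0.3 -1.4]
face axis err deg 3.9 foot above face mm 0.2
foot vs hole mm: up -1.2 y -0.4 out 0.1
```

```bash
python3 -m pendant '[[[0.9,0,0.5],0,-1],[[1.8,0,-3.2],0,-1],[[1.8,0,-3.2],0,-1],[[1.7,0,-3.2],0,-1],[[0,0,0],0,-1]]'; python3 top.py 9
```

```text
time_s: 30.92
position: [0.5646, 0.1703, 0.0705]
tool_rot: [[-0.997, -0.059, 0.053], [-0.059, 0.998, -0.005], [-0.053, -0.008, -0.999]]
ft_force: [-2.9, -0.6, 5.7]
grip_width: 0.0162
n 2282 503 top centre [0.5924 0.172  0.0871] tilt 27.5 axis [-0.46  -0.047  0.887] ext [0.0122 0.0114 0.006 ]
foot [0.6062 0.1735 0.0605] TCP [0.5646 0.1704 0.0705] foot-TCP mm [ 41.6   3.1 -10. ] F [-2.8 -0.5  4.9]
face axis err deg 1.5 foot above face mm -24.5
foot vs hole mm: up 30.6 y 1.7 out -24.6
```

```bash
python3 -m pendant '[[[0,0,0],0,0],[[0,0,0],0,0],[[0,0,0],0,0],[[0,0,0],0,0]]';python3 -m pendant '[[[-6,0,20],0,0.1],[[-6,0,25],0,0.1],[[-6,0,25],0,0.1],[[0,0,25],0,0.1],[[0,0,0],0,0.1]]'; python3 chk.py
python3 - <<'E'
from h import *
im,d,P,T=grab('wrist'); s=env.observe(); k=np.array([-.478,-.0311,.8778]);k/=np.linalg.norm(k); o=np.array([.5648,.2179,.0675]); ex=np.array([.8761,.0555,.479]); ey=np.array([-.0636,.998,.0007])
L=np.stack([(P-o)@ex,(P-o)@ey,(P-o)@k],-1)
m=(L[...,2]>.025)&(L[...,2]<.038)&(L[...,0]>.0)&(L[...,0]<.1)&(abs(L[...,1])<.03)
Q=L[m]; print('tab',len(Q),Q.min(0),Q.max(0),np.median(Q,axis=0))
m=(abs(L[...,2]-.0055)<.002)&(L[...,0]>.0)&(L[...,0]<.11); Q=L[m]; print('plate',np.percentile(Q,[1,99],axis=0))
E
```

```text
time_s: 31.48
position: [0.5649, 0.1703, 0.0701]
tool_rot: [[-0.997, -0.059, 0.054], [-0.059, 0.998, -0.005], [-0.053, -0.008, -0.999]]
ft_force: [0.3, 0.2, 0.2]
grip_width: 0.0424
time_s: 32.1
position: [0.5459, 0.1703, 0.167]
tool_rot: [[-0.997, -0.059, 0.053], [-0.059, 0.998, -0.005], [-0.052, -0.008, -0.999]]
ft_force: [-0.1, 0.6, -1.1]
grip_width: 0.047
504 [-3.2 -2.6 -2.1 -1.6 -1.1]
323 [-3.4 -2.6 -2.2 -1.7 -1. ]
181 [-4.  -2.9 -2.2 -1.7 -1.1]Traceback (most recent call last):
  File "<stdin>", line 5, in <module>
    return umr_minimum(a, axis, None, out, keepdims, initial, where)
ValueError: zero-size array to reduction operation minimum which has no identity
```

View pics/r2.png

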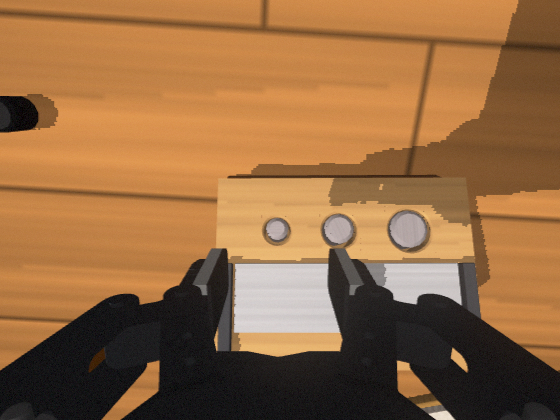

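All three dies sit in their pockets, with top faces at (277,229), (338,229) and (408,229), each about 2 mm below the face. The tab is hidden behind the finger, so I'll measure it from the earlier clouds.

Run:
```python
from h import *
k=np.array([-.478,-.0311,.8778]);k/=np.linalg.norm(k); o=np.array([.5648,.2179,.0675]); ex=np.array([.8761,.0555,.479]); ey=np.array([-.0636,.998,.0007])
im,d,P0,T=grab('side')
for n,P in (('wb',np.load('/tmp/wb.npz')['P']),('scene0',np.load('/tmp/scene.npz')['P']),('side0',np.load('/tmp/side.npz')['P'])):
    L=np.stack([(P-o)@ex,(P-o)@ey,(P-o)@k],-1)
    m=(L[...,2]>.012)&(L[...,2]<.036)&(L[...,0]>.02)&(L[...,0]<.1)&(abs(L[...,1])<.02)
    Q=L[m]; t=Q[Q[:,2]>.029]; print(n,'tab',len(Q),Q.min(0).round(4),Q.max(0).round(4),'top med',np.median(t,axis=0).round(4))
    m=(abs(L[...,2]-.0055)<.0015)&(L[...,0]>.02)&(L[...,0]<.11)&(abs(L[...,1]-.03)<.03); Q=L[m]; print(' plate x',np.percentile(Q[:,0],[2,50,98]).round(4))
b=o+.06*ex+.003*ey+.0335*k; print('tab top nominal',b)
```

```text
wb tab 381 [ 0.0427 -0.0067  0.0124] [0.0567 0.0129 0.0354] top med [0.0503 0.0031 0.0333]
 plate x [0.0255 0.0517 0.0738]
scene0 tab 90 [ 0.0437 -0.0065  0.0123] [0.0598 0.0144 0.0354] top med [0.053  0.0025 0.0339]
 plate x [0.0276 0.0592 0.0768]
side0 tab 70 [ 0.0443 -0.0077  0.0121] [0.0583 0.0156 0.0356] top med [0.0502 0.0033 0.0338]
 plate x [0.0269 0.0434 0.0759]
tab top nominal [0.60116207 0.22318214 0.12564863]
```

```bash
python3 -m pendant '[[[16,17,0],0,0.1],[[16,17,0],0,0.1],[[16,17,0],0,0.1],[[0,0,0],0,0.1],[[0,0,0],0,0.1]]'
```

```text
time_s: 32.88
position: [0.5918, 0.2214, 0.1576]
tool_rot: [[-0.998, -0.058, 0.036], [-0.058, 0.998, -0.007], [-0.036, -0.009, -0.999]]
ft_force: [0.2, 0.0, 0.8]
grip_width: 0.0471
```

```bash
python3 -m pendant '[[[2,1,-16],0,0.1],[[2,0,-16],0,0.1],[[0,0,-14],0,0.1],[[0,0,-4],0,0.1],[[0,0,0],0,0.1]]'
```

```text
time_s: 33.5
position: [0.5945, 0.2209, 0.1028]
tool_rot: [[-0.998, -0.057, 0.033], [-0.057, 0.998, -0.008], [-0.032, -0.01, -0.999]]
ft_force: [-0.5, 0.1, -0.4]
grip_width: 0.0471
```

```bash
python3 -m pendant '[[[1,2,0.5],0,0],[[0,0,0],0,-1],[[0,0,0],0,-1],[[0,0,0],0,-1],[[0,0,0],0,-1]]' 40
```

```text
time_s: 34.12
position: [0.5959, 0.224, 0.1045]
tool_rot: [[-0.998, -0.058, 0.035], [-0.058, 0.998, -0.007], [-0.035, -0.009, -0.999]]
ft_force: [1.0, 1.4, -1.6]
grip_width: 0.0187
```

Gripped the tab: the width reads 18.7 mm on a 20 mm tab. Now I'll slide it down the slope.

```bash
python3 -m pendant '[[[-4,-0.3,-2.2],0,-1],[[-5,-0.3,-2.7],0,-1],[[-5,-0.3,-2.7],0,-1],[[-5,-0.3,-2.7],0,-1],[[-5,-0.3,-2.7],0,-1],[[-5,-0.3,-2.7],0,-1],[[-5,-0.3,-2.7],0,-1]]'
```

```text
time_s: 35.0
position: [0.561, 0.2218, 0.0854]
tool_rot: [[-0.998, -0.057, 0.039], [-0.058, 0.998, -0.006], [-0.039, -0.008, -0.999]]
ft_force: [3.7, 1.5, -1.5]
grip_width: 0.0189
```

```bash
python3 -m pendant '[[[-4,-0.3,-2.2],0,-1],[[-4,-0.3,-2.2],0,-1],[[-4,-0.3,-2.2],0,-1]]';python3 -m pendant '[[[-4,-0.2,-2.2],0,-1],[[-4,-0.2,-2.2],0,-1]]'
```

```text
time_s: 35.38
position: [0.5516, 0.2211, 0.0802]
tool_rot: [[-0.997, -0.057, 0.049], [-0.057, 0.998, -0.005], [-0.048, -0.007, -0.999]]
ft_force: [18.8, 3.0, 6.4]
grip_width: 0.019
time_s: 35.62
position: [0.5516, 0.2212, 0.0802]
tool_rot: [[-0.996, -0.056, 0.072], [-0.057, 0.998, -0.001], [-0.071, -0.005, -0.997]]
ft_force: [14.8, 2.1, 3.4]
grip_width: 0.0189
```

```bash
python3 -m pendant '[[[0,0,0],0,0.1],[[0,0,0],0,0.1],[[0,0,0],0,0.1],[[0,0,0],0,0.1],[[0,0,20],0,0.1],[[0,0,30],0,0.1],[[-5,0,40],0,0.1],[[-15,0,40],0,0.1],[[-15,0,20],0,0.1],[[0,0,0],0,0.1]]'
python3 - <<'E'
from h import *
k=np.array([-.478,-.0311,.8778]);k/=np.linalg.norm(k); o=np.array([.5648,.2179,.0675]); ex=np.array([.8761,.0555,.479]); ey=np.array([-.0636,.998,.0007])
for n in('wrist','side','scene'):
    im,d,P,T=grab(n); cv2.imwrite(f'pics/f_{n}.png',im[...,::-1])
    L=np.stack([(P-o)@ex,(P-o)@ey,(P-o)@k],-1)
    m=(L[...,2]>.029)&(L[...,2]<.036)&(abs(L[...,0])<.1)&(abs(L[...,1])<.025); Q=L[m]; print(n,'tab',len(Q),np.median(Q,axis=0).round(4) if len(Q) else '')
    m=(abs(L[...,2]-.0055)<.0015)&(abs(L[...,0])<.11)&(abs(L[...,1]-.03)<.03); Q=L[m]; print(' plate x',np.percentile(Q[:,0],[2,98]).round(4) if len(Q) else '')
P0=np.load('/tmp/scene.npz')['P']; im,d,P,T=grab('scene')
for nm,(u,v) in dict(jar=(352,285),pliers=(287,350)).items():
    for X in (P0,P):
        Q=X[v-18:v+18,u-18:u+18].reshape(-1,3); Q=Q[(Q[:,2]>.009)&(Q[:,2]<.1)]; print(nm,Q.mean(0).round(4))
E
```

```text
time_s: 36.88
position: [0.5119, 0.2199, 0.2325]
tool_rot: [[-0.996, -0.056, 0.062], [-0.056, 0.998, -0.004], [-0.062, -0.008, -0.998]]
ft_force: [-0.5, -0.4, 0.4]
grip_width: 0.0471
wrist tab 325 [-0.0007  0.0035  0.0332]
 plate x [-0.0256  0.0228]
side tab 38 [-0.0005 -0.0008  0.0338]
 plate x [-0.0238  0.0614]
scene tab 39 [0.002  0.0024 0.0334]
 plate x [-0.0234  0.0258]
jar [ 0.7616 -0.0468  0.061 ]
jar [ 0.7616 -0.0468  0.061 ]
pliers [ 0.7279 -0.2306  0.0115]
pliers [ 0.7276 -0.2303  0.0115]
```

View pics/f_wrist.png

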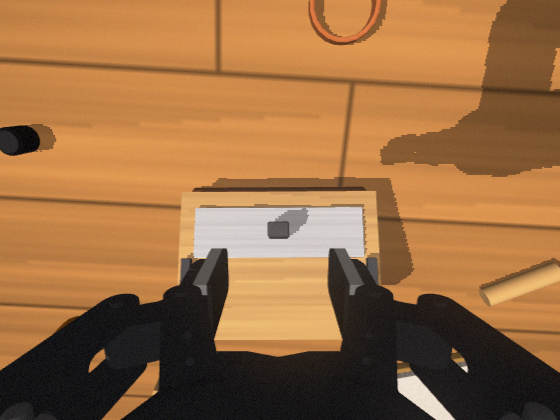

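The wrist view shows the plate over the pocket row, spanning (195..365, 206..257) with the tab at (278,230). The jar and pliers have not moved, and the bangle is untouched at (345,15). The plate is closed and the robot is clear, so I'm handing in.

```bash
python3 -c "
from rig import ticket
print(ticket.close_job())"
```

```text
the job is handed in; nothing more can be done
None
```

All three dies are in their own pockets and the keeper plate is closed over them. I handed the job in at about 37 s of the 72 s; it reported no verdict.

**How:** The tool could only turn about the vertical, so I pivoted each die in the jaws by pressing its foot flat on the sloping face. I then fed it about 11 mm into its pocket along the pocket's axis and let it drop. Finally I gripped the tab and slid the plate down about 50 mm until it stopped, at about 19 N.

**Last checks:**
- **Dies:** before the plate went over them, each top measured about 2 mm below the face, which is fully home (30 mm die, 32 mm pocket). They are hidden now, so this could not be repeated.
- **Keeper:** the wrist camera puts the tab 0.7 mm from closed and the plate at -25.6 to +22.8 mm about the pocket row. The scene camera puts the tab 2 mm short. Both are within the 4 mm limit. The side camera agreed on the tab (0.5 mm), but its plate reading of -24 to +61 mm is too long for a 50 mm plate, so I disregarded it.
- **Jar and pliers:** they measured within 0.5 mm of where they started. I checked the bangle by eye only; the robot never went near it.
- **Robot:** it stands clear, about 150 mm above the block.

**Disagreement:** I took the keeper to start at 60 mm open, but it measured about 50 mm, so I used the measured value.

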